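Lay two breakfast trays from the kitchen stock

TASK

Lay the two breakfast trays: on the red tray stand the salt shaker on the black spot, the white egg cup on the white spot and the red-lidded jam jar on the cork spot; on the dark grey tray stand the yellow-lidded honey jar on the cork spot and the blue egg cup on the white spot. Everything stands upright in the middle of its spot, set down gently and not dropped. Leave the green-lidded jar, the orange egg cup and the pepper shaker where they are.

Things in the scene. Friction and masses are not known exactly. Their poses are not given: they have to be found in the camera images.
- jar_red_mid (a point): Small jam jar with a RED lid and dark red contents, paper label: a closed upright cylinder, 52 mm across, 70 mm high, about 160 g; gripped anywhere round its side. Point: its centre, on the axis, 35 mm above its underside. Loose, stands upright on the worktop at the start; its yaw is random and of no importance.
- jar_yellow_mid (a point): Small honey jar with a YELLOW lid and amber contents, paper label: a closed upright cylinder, 52 mm across, 70 mm high, about 160 g; gripped anywhere round its side. Point: its centre, on the axis, 35 mm above its underside. Loose, stands upright on the worktop at the start; its yaw is random and of no importance.
- jar_green_mid (a point): Small jar with a GREEN lid and olive contents, paper label (not wanted: stays where it stands): a closed upright cylinder, 52 mm across, 70 mm high, about 160 g; gripped anywhere round its side. Point: its centre, on the axis, 35 mm above its underside. Loose, stands upright on the worktop at the start; its yaw is random and of no importance.
- egg_white_mid (a point): WHITE egg cup: an upright straight-sided bucket-shaped cup, open at the top, 48 mm across (44 mm at the foot), 60 mm high, wall 4 mm, about 90 g; gripped across its outside. Point: its centre, on the axis, 30 mm above its underside. Loose, stands upright on the worktop at the start; its yaw is random and of no importance.
- egg_blue_mid (a point): BLUE egg cup: an upright straight-sided bucket-shaped cup, open at the top, 48 mm across (44 mm at the foot), 60 mm high, wall 4 mm, about 90 g; gripped across its outside. Point: its centre, on the axis, 30 mm above its underside. Loose, stands upright on the worktop at the start; its yaw is random and of no importance.
- egg_orange_mid (a point): ORANGE egg cup (not wanted: stays where it stands): an upright straight-sided bucket-shaped cup, open at the top, 48 mm across (44 mm at the foot), 60 mm high, wall 4 mm, about 90 g; gripped across its outside. Point: its centre, on the axis, 30 mm above its underside. Loose, stands upright on the worktop at the start; its yaw is random and of no importance.
- salt_mid (a point): WHITE salt shaker with a white cap and a thin steel collar: an upright cylinder, 38 mm across, 75 mm high (the cap narrows above 69 mm), about 110 g; gripped round its side. Point: its centre, on the axis, 37.5 mm above its underside. Loose, stands upright on the worktop at the start; its yaw is random and of no importance.
- pepper_mid (a point): DARK pepper shaker with a black cap and a thin steel collar (not wanted: stays where it stands): an upright cylinder, 38 mm across, 75 mm high (the cap narrows above 69 mm), about 110 g; gripped round its side. Point: its centre, on the axis, 37.5 mm above its underside. Loose, stands upright on the worktop at the start; its yaw is random and of no importance.
- tray_red: RED serving tray, 270 mm (its x) by 130 mm (its y), fixed to the worktop; floor 4 mm thick, rim 6 mm wide whose top is 12 mm above the worktop. Origin: centre of its underside, on the worktop; z up. Flat, flush round spots are marked on its floor along its long (x) axis, all at y = 0: BLACK spot (52 mm across) at x = -80 mm, WHITE spot (62 mm) at x = 0, brown CORK spot (66 mm) at x = +80 mm.
- tray_grey: DARK GREY serving tray, 270 mm (its x) by 130 mm (its y), fixed to the worktop; floor 4 mm thick, rim 6 mm wide whose top is 12 mm above the worktop. Origin: centre of its underside, on the worktop; z up. Flat, flush round spots are marked on its floor along its long (x) axis, all at y = 0: brown CORK spot (66 mm across) at x = -60 mm, WHITE spot (62 mm) at x = +60 mm.
Mind the look-alikes: they are no part of the job. Of the things shaped like the part that bears egg_blue_mid, the blue one is meant. What is shaped like the part that bears salt_mid but pink is not meant.

How it is judged:
By the outcome, as a careful person would: the job done as asked, in the order asked, and still so for the second after the job is handed in, with the robot touching nothing.
It also fails if it takes over 128 s, if anything falls off the work surface, if the arm or the gripper's body presses on something with over 40 N, if the wrist force passes 120 N, or if a joint passes its speed limit or range.

ROBOT

A 6-joint arm with a two-finger parallel gripper is mounted at the origin on the work surface. World frame = base frame: x ahead of the robot, y to its left, z up, the work surface at z = 0. Lengths are in m, angles in rad, forces in N, time in s.
With the tool pointing down it reaches from about 0.375 to 0.975 m from the base axis. Payload 3.8 kg.
Tool frame: the origin (TCP) lies at the very end of the fingers, on their centre line; the grasp point (between the pads) lies 19 mm behind it; z points along the fingers, y is the line along which they close (so a half turn about z gives the same grasp; the last joint's range is limited). The gripper opens to 85 mm and grips with 20 to 120 N. Pads are 22 mm wide; open, the fingers measure 114 mm over their backs; the gripper's body (76 mm by 85 mm) begins 54 mm behind the grasp point. The pads swing forward as they close: fully open they stand 13 mm farther back than shut.
Start: joints at [-1.386, 0.264, 1.604, -0, 1.274, -0.037], TCP at [0.148, -0.658, 0.231] pointing down, gripper open.
Joint ranges: [-2.63, 2.63], [-0.94, 2.18], [0.31, 2.57], [-1.31, 4.45], [0, 2.66], [-2.55, 2.55]. Speed limits (rad/s): [2.57, 2.57, 3.14, 3.14, 3.14, 3.14].

INTERFACE

Orientations are given as a rotation vector (axis times angle).
In Python, from workcell import monitor, viewer, job gives the robot as it stands. The module is installed in compiled form; this text tells all that it offers.
- The arm moves only by the tool step_arm, never from a script. Its argument "series" is one flat list of numbers, 4 for each row, row after row: the shift along the tool's x, y, z in m, then the turn about the tool's z in rad. A call has 1 to 8 rows; each row is the pose to reach, as a shift and turn from the pose commanded when the call began, along the tool's axes at that moment; what a row does not reach only later rows make up. A row lasts 1/8 s, in which the tool goes at most 62.5 mm and 10.7 degrees, less where a joint would pass 70% of its speed; a pose out of reach is approached as far as the arm can. A call with a gripper value outside its range is refused whole. "gripper" is the opening, from 0 (shut) to 1 (fully open), set as the call begins (left out, the last holds). The fingers move at their own pace and stop on an object; "newtons" is the grip in N (left out, the last holds). Time passes only in rows, so rows that repeat a pose let the fingers close. It gives the time, the measured TCP pose, the force, the opening and the grip force at its end, in the units of the state.
- monitor.read_state(): the state, without advancing time (a new reading comes with each control period).
- viewer.read_camera(name): name is "scene" or "top" or "wrist"; returns a dict with "image" (384x512x3 uint8, red, green, blue), "intrinsics" (3x3 intrinsics, pixels), "distortion" ([k1, k2, p1, p2, k3] as OpenCV has them; the pictures are not rectified), "T" (4x4, takes a point from camera to world coordinates); the wrist camera has in their place "hand_eye" (4x4, takes a point from camera to tool coordinates, whose origin is the TCP and whose axes are the flange's). Camera axes: x right, y up, looking along -z (the intrinsics and any distortion apply to the point x, -y, -z); pixel columns grow to the right and rows downward; lengths in m; the calibration is good to about 2 mm. A picture is of the moment at which its call begins: read the wrist's pose just before it. There is no depth.
- job.finish_job(): hands the job in; it is judged then, once.
Trained networks look in a picture, given as the dict that the camera call returned (one of the last four; its "shot" number tells which), for a name from the list of things; names that differ only in an ending like _2 or _b are one class to them, and where a whole thing is asked for, a point or a joint stands for the part that bears it (a point fixed in the world has none). Each returns a list of dicts, best first, with "score" (0 to 1); they miss things now and then, are a little off and sometimes report something else, mostly with a low value. They report only what shows in the picture. A call takes as long as a camera call. They do not tell look-alikes from the thing itself.
- viewer.boxes_of(picture, label): "extent" ([centre column, centre row, width, height] in pixels, round what is visible of it).
- viewer.spot_point(picture, label): "point" ([column, row] in pixels: a listed point, or the origin of a listed thing).
The state is a dict: "time": time; "q": joint angles; "joint_vel": joint speeds; "joint_torque": joint torques, N m; "tool_pos": TCP position; "tcp_rot": TCP orientation; "wrist_force": force on the tool from outside, world axes, zero at the start; "torque": the same for the moment, N m; "width": opening from 0.0 (shut) to 1.0 (fully open); "grip_force": force on a finger pad.
Only numpy, scipy, OpenCV 4.12 (cv2) and the standard library are available. Lean on these libraries where they do the work, as an engineer would, in place of code of your own. Each camera call takes 0.05 s, during which the arm holds its last target. There are 200 camera calls.

## Working session

There is one attempt and no reset: what is moved stays moved. The work goes in short steps, Python scripts to look and compute and a tool call to move; the robot and the scene stay as the last step left them, time stands still between calls to the robot, and variables do not carry over. Pictures are saved under pics/ and viewed, at most 14 in all, crops included, and the job is handed in when it is done.

Besides the shell and the picture viewer there is one more tool, called after "Call:" by a JSON object that holds its "name" and its "arguments". step_arm: Moves the arm, as the interface text tells. Its arguments: {"type":"object","properties":{"series":{"type":"array"},"gripper":{"type":"number"},"newtons":{"type":"number"}},"required":["series"]}

```bash
mkdir -p pics
cat > h.py <<'E'
import numpy as np, cv2
from workcell import monitor, viewer, job
from scipy.spatial.transform import Rotation as R
def shot(n):
    s=monitor.read_state(); p=viewer.read_camera(n)
    if n=='wrist':
        M=np.eye(4); M[:3,:3]=R.from_rotvec(s['tcp_rot']).as_matrix(); M[:3,3]=s['tool_pos']; p['TW']=M@np.array(p['hand_eye'])
    else: p['TW']=np.array(p['T'])
    return p
def ray(p,uv,z):
    u=cv2.undistortPoints(np.array([[uv]],float),np.array(p['intrinsics']),np.array(p['distortion']))[0,0]
    d=p['TW'][:3,:3]@np.array([u[0],-u[1],-1]); o=p['TW'][:3,3]
    return o+d*(z-o[2])/d[2]
def save(p,f,s=1.5): cv2.imwrite('pics/'+f,cv2.resize(p['image'][:,:,::-1],None,fx=s,fy=s))
Z=dict(jar_red_mid=.035,jar_yellow_mid=.035,jar_green_mid=.035,egg_white_mid=.03,egg_blue_mid=.03,egg_orange_mid=.03,salt_mid=.0375,pepper_mid=.0375,tray_red=0.004,tray_grey=0.004)
E
python3 - <<'E'
from h import *
print(monitor.read_state())
for n in ['top','scene']:
    p=shot(n); save(p,n+'0.png'); print(n,p['TW'].round(3).tolist())
    for k,z in Z.items():
        print(k,[(round(d['score'],2),np.round(d['point']).tolist(),ray(p,d['point'],z)[:2].round(3).tolist()) for d in viewer.spot_point(p,k)[:4]])
E
```

```text
{'time': 0.0, 'q': array([-1.38592369e+00,  2.64764991e-01,  1.60535651e+00,  1.23708208e-08,
        1.27372592e+00, -3.69227815e-02]), 'joint_vel': array([ 8.11478601e-04,  4.52335496e-05,  1.23823496e-03, -1.26731747e-03,
       -1.54543935e-03,  3.57408587e-04]), 'joint_torque': array([-6.74696412e-05, -5.15110195e+01, -3.67316294e+01, -5.06382585e-04,
        1.29071155e-02,  1.12960922e-05]), 'tool_pos': array([ 0.14833616, -0.65774984,  0.22996351]), 'tcp_rot': array([-3.12005952e+00, -3.47432898e-01,  2.61558368e-04]), 'wrist_force': array([-0.04640422,  0.26585976,  0.34272574]), 'torque': array([-0.01989534, -0.01534859, -0.00417125]), 'grip_force': 0.0, 'width': 1.0020996267843996}
top [[0.038, 0.972, -0.232, 0.318], [-0.999, 0.036, -0.013, -0.0], [-0.004, 0.232, 0.973, 1.136], [0.0, 0.0, 0.0, 1.0]]
jar_red_mid [(0.95, [266.0, 164.0], [0.667, -0.002])]
jar_yellow_mid [(0.67, [221.0, 163.0], [0.665, 0.106])]
jar_green_mid [(0.71, [308.0, 169.0], [0.659, -0.106])]
egg_white_mid [(0.36, [306.0, 254.0], [0.451, -0.104])]
egg_blue_mid [(0.81, [259.0, 251.0], [0.455, 0.006])]
eg
[... 369 characters left out ...]
814], [0.488, 0.719, -0.496, -0.499], [0.016, 0.56, 0.828, 0.93], [0.0, 0.0, 0.0, 1.0]]
jar_red_mid [(0.82, [292.0, 222.0], [0.661, 0.009])]
jar_yellow_mid [(0.73, [309.0, 196.0], [0.665, 0.107])]
jar_green_mid [(0.72, [273.0, 257.0], [0.663, -0.106])]
egg_white_mid [(0.93, [270.0, 180.0], [0.544, 0.106])]
egg_blue_mid [(0.82, [223.0, 192.0], [0.45, 0.003]), (0.72, [255.0, 210.0], [0.556, -0.005])]
egg_orange_mid [(0.78, [238.0, 161.0], [0.428, 0.12])]
salt_mid [(0.75, [235.0, 247.0], [0.567, -0.128]), (0.69, [226.0, 268.0], [0.576, -0.189])]
pepper_mid [(0.7, [206.0, 221.0], [0.463, -0.101])]
tray_red [(0.72, [292.0, 141.0], [0.525, 0.291])]
tray_grey [(0.86, [171.0, 303.0], [0.5, -0.317])]
```

View pics/top0.png

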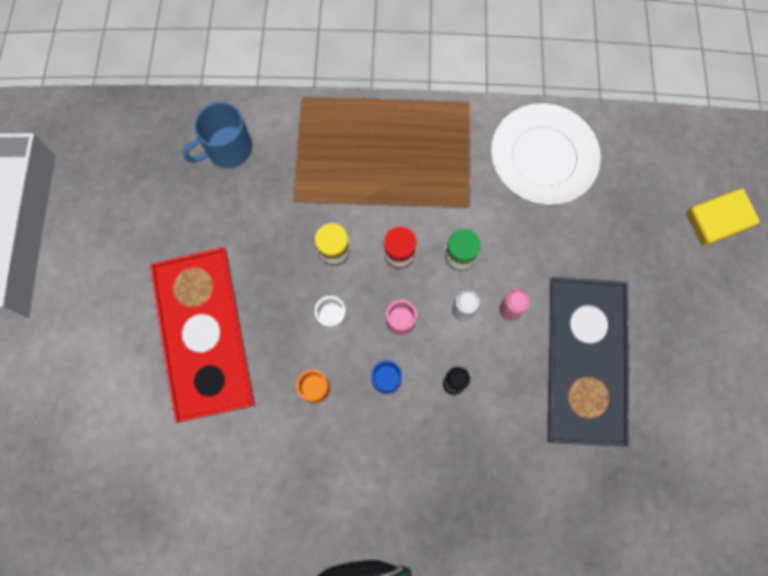

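View pics/scene0.png

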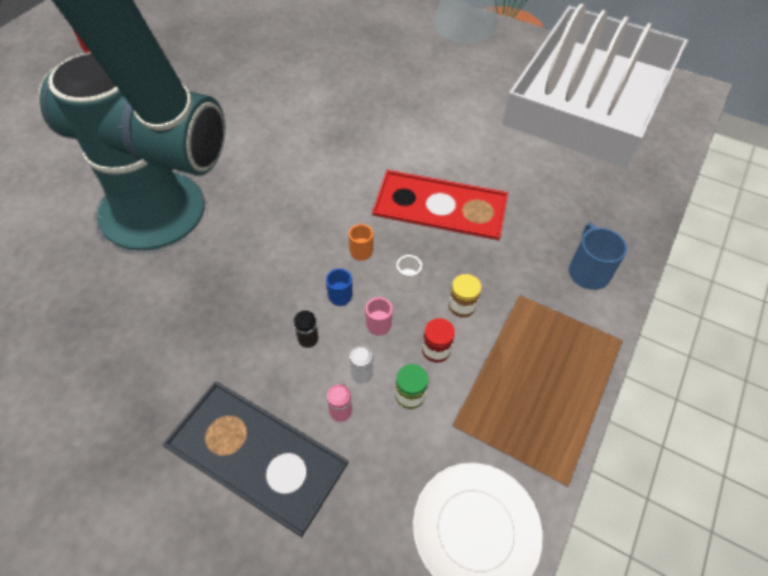

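The pictures agree. In the top view (768 px wide), the red tray has black (209,380), white (201,333) and cork (193,287). The grey tray has cork (588,397) and white (588,324). The salt is at (467,304) and the white cup at (330,311). Pink look-alikes are at (401,316) and (516,303).

```bash
cat >> h.py <<'E'
def go(x,y,z,yaw=None):
    s=monitor.read_state(); M=R.from_rotvec(s['tcp_rot']).as_matrix()
    cur=np.arctan2(M[1,0],M[0,0]); d=M.T@(np.array([x,y,z])-s['tool_pos'])
    t=0 if yaw is None else -(yaw-cur)
    print('t',round(s['time'],2),'pos',s['tool_pos'].round(4),'yaw',round(cur,3),'tilt',M[2].round(3),'w',round(s['width'],3),'F',s['wrist_force'].round(1),'-> shift',d.round(4),'turn',round(t,3))
def blob(p,uv,r=14):
    im=p['image'].astype(int); u,v=map(int,np.round(uv)); c=np.median(im[v-2:v+3,u-2:u+3].reshape(-1,3),0)
    m=(np.abs(im-c).max(2)<45).astype(np.uint8); n,l,st,ce=cv2.connectedComponentsWithStats(m)
    k=l[v,u]; return ce[k],st[k]
E
python3 - <<'E'
from h import *
S=dict(rb=[(209,380),(404,197)],rw=[(201,333),(441,204)],rc=[(193,287),(478,211)],gc=[(588,397),(226,435)],gw=[(588,324),(286,473)])
W=[]
for i,n in enumerate(['top','scene']):
    p=shot(n); w={}
    for k,v in S.items():
        c,st=blob(p,np.array(v[i])/1.5); w[k]=ray(p,c,.004)[:2]; print(n,k,c.round(1),st.tolist(),w[k].round(4))
    for k,uv in dict(salt=[(467,296),(361,355)],ew=[(330,304),(409,265)],jr=[(400,241),(439,328)],jy=[(331,239),(466,283)],eb=[(387,372),(340,276)]).items(): # tops
        print(n,k,ray(p,np.array(uv[i])/1.5,dict(s=.075,e=.06,j=.07)[k[0]])[:2].round(4))
    W.append(w)
m={k:(W[0][k]+W[1][k])/2 for k in S}
for a,b in [('rb','rc'),('gc','gw')]: d=m[b]-m[a]; print(a,b,np.linalg.norm(d),np.arctan2(d[1],d[0]))
print(m)
go(.57,-.11,.25,0.1)
E
```

```text
top rb [139.1 253.4] [130, 244, 19, 20, 291] [0.4402 0.2953]
top rw [133.6 221.7] [122, 210, 24, 24, 465] [0.5173 0.3161]
top rc [128.4 190.9] [116, 178, 26, 27, 536] [0.5944 0.337 ]
top gc [392.  264.6] [379, 251, 27, 28, 587] [ 0.4354 -0.315 ]
top gw [392.3 215.7] [381, 204, 24, 24, 463] [ 0.5557 -0.3183]
top salt [ 0.5774 -0.1102]
top ew [0.5604 0.1007]
top jr [ 0.6636 -0.0044]
top jy [0.663  0.1042]
top eb [0.4578 0.0083]
scene rb [269.1 131. ] [262, 126, 15, 11, 120] [0.4411 0.2941]
scene rw [293.4 135.6] [284, 129, 19, 14, 205] [0.5179 0.3151]
scene rc [318.2 140.5] [308, 133, 21, 16, 264] [0.5953 0.3359]
scene gc [150.1 289.9] [137, 277, 27, 27, 562] [ 0.4371 -0.3165]
scene gw [190.4 315.1] [178, 302, 26, 27, 539] [ 0.5573 -0.3192]
scene salt [ 0.5751 -0.1137]
scene ew [0.5533 0.099 ]
scene jr [ 0.663  -0.0009]
scene jy [0.6639 0.1075]
scene eb [0.4556 0.014 ]
rb rc 0.15975571423604518 0.26441165888754764
gc gw 0.12027783756866813 -0.025126027310168032
{'rb': array([0.44065189, 0.29467745]), 'rw': array([0.51761536, 0.31561992]), 'rc': array([0.59485553, 0.33642824]), 'gc': array([ 0.43624678, -0.31574997]), 'gw': array([ 0.55648666, -0.31877175])}
t 1.2 pos [ 0.1485 -0.6584  0.2313] yaw 0.222 tilt [-0. -0. -1.] w 1.004 F [-0.4 -0.5  0.4] -> shift [ 0.5319 -0.4423 -0.0187] turn 0.122
```

Call:
{"name": "step_arm", "arguments": {"series": [0.532, -0.442, 0.0, 0, 0.532, -0.442, 0.0, 0, 0.532, -0.442, 0.0, 0, 0.532, -0.442, 0.0, 0, 0.532, -0.442, 0.0, 0, 0.532, -0.442, 0.0, 0, 0.532, -0.442, 0.0, 0, 0.532, -0.442, 0.0, 0], "gripper": 0.75, "newtons": 35}}

```text
time: 2.2
tool_pos: [0.4544, -0.2605, 0.2318]
tcp_rot: [3.121, 0.347, 0.002]
wrist_force: [0.2, -0.2, 0.3]
width: 0.748
grip_force: 0.0
```

```bash
python3 -c "
from h import *
go(.574,-.112,.21)"
```

```text
t 2.2 pos [ 0.4544 -0.2605  0.2318] yaw 0.222 tilt [ 0.001  0.001 -1.   ] w 0.748 F [ 0.2 -0.2  0.3] -> shift [ 0.1493 -0.1186  0.0218] turn 0
```

Call:
{"name": "step_arm", "arguments": {"series": [0.149, -0.119, 0.02, 0, 0.149, -0.119, 0.02, 0, 0.149, -0.119, 0.02, 0, 0.149, -0.119, 0.02, 0, 0.149, -0.119, 0.02, 0, 0.149, -0.119, 0.02, 0]}}

```text
time: 2.95
tool_pos: [0.5719, -0.1145, 0.2115]
tcp_rot: [3.122, 0.346, -0.0]
wrist_force: [-0.5, -0.4, -0.2]
width: 0.752
grip_force: 0.0
```

Run:
```python
from h import *
go(.574,-.112,.21)
p=shot('wrist'); save(p,'w1.png',1.2)
for k in ['salt_mid','egg_white_mid','jar_red_mid','egg_blue_mid','pepper_mid']:
    print(k,[(round(d['score'],2),np.round(d['point']).tolist(),ray(p,d['point'],Z[k])[:2].round(4).tolist()) for d in viewer.spot_point(p,k)[:3]])
```

```text
t 2.95 pos [ 0.5719 -0.1145  0.2115] yaw 0.22 tilt [-0.  0. -1.] w 0.752 F [-0.5 -0.4 -0.2] -> shift [ 0.0026 -0.002   0.0015] turn 0
salt_mid [(0.76, [318.0, 186.0], [0.5756, -0.1864]), (0.55, [252.0, 176.0], [0.5702, -0.1093])]
egg_white_mid [(0.55, [72.0, 155.0], [0.547, 0.103])]
jar_red_mid [(0.65, [169.0, 70.0], [0.6626, -0.0002])]
egg_blue_mid [(0.92, [140.0, 239.0], [0.4561, 0.013]), (0.62, [165.0, 178.0], [0.543, -0.0098]), (0.36, [171.0, 72.0], [0.6617, -0.001])]
pepper_mid [(0.72, [72.0, 154.0], [0.5503, 0.0986]), (0.62, [225.0, 265.0], [0.4481, -0.1008])]
```

View pics/w1.png

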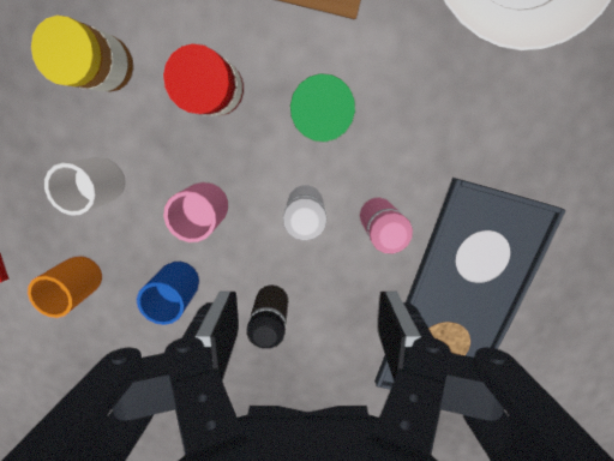

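Wrist view: the grey-white salt cap is at (305,220), with the pink look-alike at (391,237). The white cup rim is at (69,188), the red lid at (199,79) and the blue rim at (165,300).

Run:
```python
from h import *
p=shot('wrist')
for k,uv,z in [('salt',(305,221),.075),('ew',(70,189),.06),('jr',(199,79),.07),('jy',(66,51),.07),('eb',(166,300),.06)]:
    print(k,ray(p,np.array(uv)/1.2,z)[:2].round(4))
go(.571,-.110,.022)
```

```text
salt [ 0.5718 -0.1112]
ew [0.5512 0.1004]
jr [ 0.6644 -0.0064]
jy [0.665  0.1008]
eb [0.4594 0.0038]
t 3.3 pos [ 0.5723 -0.1139  0.2115] yaw 0.221 tilt [ 0.  0. -1.] w 0.75 F [-0.3  0.5 -0.9] -> shift [-0.0005 -0.0042  0.1895] turn 0
```

Call:
{"name": "step_arm", "arguments": {"series": [0, -0.003, 0.05, 0, 0, -0.003, 0.1, 0, 0, -0.003, 0.14, 0, 0, -0.003, 0.17, 0, 0, -0.003, 0.19, 0, 0, -0.003, 0.19, 0, 0, -0.003, 0.19, 0]}}

```text
time: 4.18
tool_pos: [0.573, -0.1107, 0.0226]
tcp_rot: [3.122, 0.348, 0.003]
wrist_force: [-0.3, -0.8, 0.3]
width: 0.756
grip_force: 0.0
```

Call:
{"name": "step_arm", "arguments": {"series": [0, 0, 0, 0, 0, 0, 0, 0, 0, 0, 0, 0, 0, 0, 0, 0, 0, 0, 0, 0, 0, 0, 0, 0], "gripper": 0.2}}

```text
time: 4.92
tool_pos: [0.5732, -0.1107, 0.0229]
tcp_rot: [3.121, 0.348, 0.004]
wrist_force: [-0.8, -0.1, 6.7]
width: 0.437
grip_force: 35.4
```

Call:
{"name": "step_arm", "arguments": {"series": [0, 0, -0.02, 0, 0, 0, -0.06, 0, 0, 0, -0.11, 0, 0, 0, -0.16, 0, 0, 0, -0.16, 0]}}

```text
time: 5.55
tool_pos: [0.5756, -0.1112, 0.1882]
tcp_rot: [3.118, 0.347, 0.017]
wrist_force: [0.6, 0.3, -1.5]
width: 0.436
grip_force: 35.5
```

Run:
```python
from h import *
go(.4407,.2947,.18,.264)
p=shot('wrist'); save(p,'w2.png',1.2)
```

```text
t 5.55 pos [ 0.5756 -0.1112  0.1882] yaw 0.222 tilt [ 0.01   0.005 -1.   ] w 0.436 F [ 0.6  0.3 -1.5] -> shift [-0.0423 -0.4257  0.0057] turn -0.042
```

View pics/w2.png

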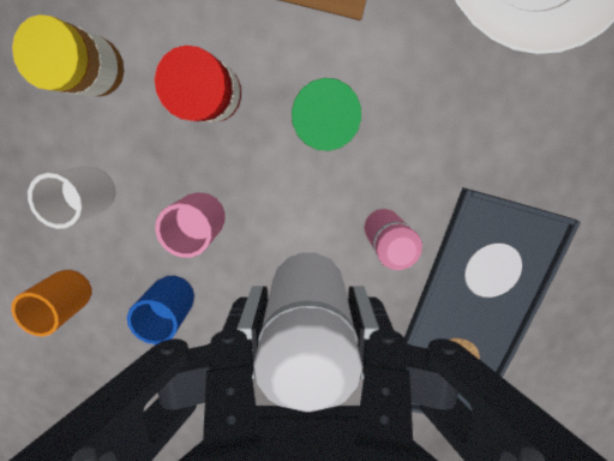

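Salt shaker is held, centred at (308,360) between the pads. Next I carry it to the black spot.

Call:
{"name": "step_arm", "arguments": {"series": [-0.006, -0.055, 0, -0.01, -0.012, -0.11, 0, -0.02, -0.018, -0.165, 0, -0.03, -0.024, -0.22, 0, -0.042, -0.03, -0.28, 0, -0.042, -0.034, -0.335, 0, -0.042, -0.038, -0.39, 0, -0.042, -0.042, -0.426, 0, -0.042]}}

```text
time: 6.6
tool_pos: [0.4346, 0.2972, 0.1793]
tcp_rot: [3.113, 0.416, -0.006]
wrist_force: [0.7, 0.2, -1.5]
width: 0.439
grip_force: 35.7
```

Call:
{"name": "step_arm", "arguments": {"series": [0, 0, 0, 0, 0, 0, 0, 0]}}

```text
time: 6.85
tool_pos: [0.4362, 0.295, 0.1798]
tcp_rot: [3.112, 0.414, -0.004]
wrist_force: [0.3, -0.7, -1.8]
width: 0.436
grip_force: 35.8
```

Run:
```python
from h import *
go(.4407,.2947,.03,.264)
```

```text
t 6.85 pos [0.4362 0.295  0.1798] yaw 0.264 tilt [-0.003  0.001 -1.   ] w 0.436 F [ 0.3 -0.7 -1.8] -> shift [0.0047 0.0013 0.1498] turn 0.0
```

Call:
{"name": "step_arm", "arguments": {"series": [0.004, 0.001, 0.04, 0, 0.004, 0.001, 0.08, 0, 0.004, 0.001, 0.11, 0, 0.004, 0.001, 0.13, 0, 0.004, 0.001, 0.142, 0, 0.004, 0.001, 0.147, 0, 0.004, 0.001, 0.147, 0, 0.004, 0.001, 0.147, 0]}}

```text
time: 7.85
tool_pos: [0.4421, 0.2964, 0.0353]
tcp_rot: [-3.114, -0.413, -0.003]
wrist_force: [-0.6, 0.2, -1.1]
width: 0.433
grip_force: 35.8
```

Run:
```python
from h import *
go(.4407,.2947,.027,.264)
```

```text
t 7.85 pos [0.4421 0.2964 0.0353] yaw 0.264 tilt [ 0.002 -0.001 -1.   ] w 0.433 F [-0.6  0.2 -1.1] -> shift [-0.0018  0.0013  0.0083] turn -0.0
```

Call:
{"name": "step_arm", "arguments": {"series": [-0.002, 0.001, 0.004, 0, -0.002, 0.001, 0.006, 0, -0.002, 0.001, 0.007, 0, -0.002, 0.001, 0.0075, 0, -0.002, 0.001, 0.0075, 0]}}

```text
time: 8.48
tool_pos: [0.4396, 0.2945, 0.027]
tcp_rot: [3.114, 0.413, -0.0]
wrist_force: [-2.0, -1.2, 1.6]
width: 0.439
grip_force: 36.0
```

Run:
```python
from h import *
go(.4407,.2947,.027,.264)
```

```text
t 8.47 pos [0.4396 0.2945 0.027 ] yaw 0.264 tilt [-0.  0. -1.] w 0.439 F [-2.  -1.2  1.6] -> shift [ 0.0011  0.0002 -0.    ] turn -0.0
```

Call:
{"name": "step_arm", "arguments": {"series": [0, 0, 0, 0, 0, 0, 0, 0, 0, 0, 0, 0, 0, 0, -0.02, 0, 0, 0, -0.06, 0, 0, 0, -0.11, 0, 0, 0, -0.16, 0, 0, 0, -0.19, 0], "gripper": 0.75}}

```text
time: 9.48
tool_pos: [0.4407, 0.2952, 0.2201]
tcp_rot: [-3.113, -0.413, -0.006]
wrist_force: [0.8, -0.1, -0.2]
width: 0.75
grip_force: 0.0
```

Run:
```python
from h import *
go(.548,.101,.21,.264)
```

```text
t 9.47 pos [0.4407 0.2952 0.2201] yaw 0.264 tilt [ 0.004 -0.001 -1.   ] w 0.75 F [ 0.8 -0.1 -0.2] -> shift [0.0529 0.2155 0.0101] turn -0.0
```

Call:
{"name": "step_arm", "arguments": {"series": [0.013, 0.05, 0.01, 0, 0.027, 0.11, 0.01, 0, 0.04, 0.16, 0.01, 0, 0.053, 0.2, 0.01, 0, 0.053, 0.215, 0.01, 0, 0.053, 0.215, 0.01, 0, 0.053, 0.215, 0.01, 0], "gripper": 0.9}}

```text
time: 10.35
tool_pos: [0.5461, 0.1018, 0.2066]
tcp_rot: [-3.114, -0.414, 0.001]
wrist_force: [-0.1, 0.5, -0.2]
width: 0.899
grip_force: 0.0
```

Run:
```python
from h import *
go(.548,.101,.02,.264)
p=shot('wrist'); save(p,'w3.png',1.2)
for k in ['salt_mid','egg_white_mid','jar_red_mid','jar_yellow_mid','egg_blue_mid']:
    print(k,[(round(d['score'],2),np.round(d['point']).tolist(),ray(p,d['point'],Z[k])[:2].round(4).tolist()) for d in viewer.spot_point(p,k)[:3]])
```

```text
t 10.35 pos [0.5461 0.1018 0.2066] yaw 0.265 tilt [-0.    -0.001 -1.   ] w 0.899 F [-0.1  0.5 -0.2] -> shift [0.0017 0.0014 0.1866] turn 0.001
salt_mid [(0.7, [78.0, 221.0], [0.4359, 0.2984]), (0.63, [488.0, 213.0], [0.5763, -0.1856])]
egg_white_mid [(0.73, [218.0, 256.0], [0.4301, 0.1222]), (0.56, [254.0, 173.0], [0.5477, 0.1054])]
jar_red_mid [(0.59, [382.0, 98.0], [0.6637, -0.0036]), (0.34, [463.0, 124.0], [0.6641, -0.1036])]
jar_yellow_mid [(0.7, [287.0, 68.0], [0.6647, 0.1022])]
egg_blue_mid [(0.92, [307.0, 258.0], [0.4568, 0.0116]), (0.71, [382.0, 97.0], [0.6653, -0.0061]), (0.62, [349.0, 199.0], [0.5466, -0.0115])]
```

View pics/w3.png

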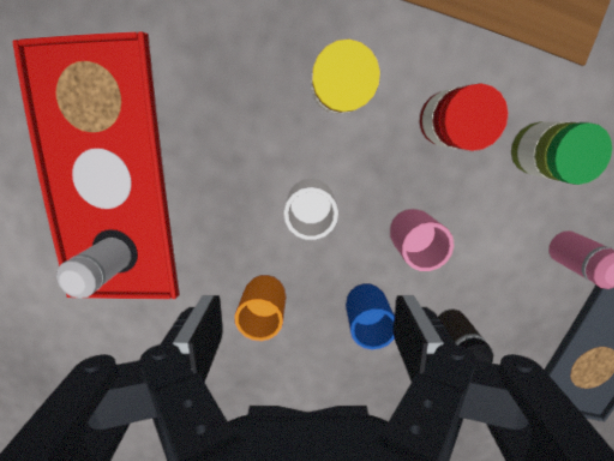

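Salt stands upright on the black spot at about (115,250). The white cup rim is at (311,212).

Run:
```python
from h import *
p=shot('wrist')
for k,uv,z in [('ew',(311,212),.06),('salt top',(78,280),.074),('rb?',(115,252),.004),('rw',(102,179),.004),('rc',(89,97),.004),('jr',(474,116),.07),('jy',(346,75),.07),('eb',(372,321),.06)]:
    print(k,ray(p,np.array(uv)/1.2,z)[:2].round(4))
```

```text
ew [0.5524 0.1009]
salt top [0.4386 0.2915]
rb? [0.4386 0.294 ]
rw [0.5167 0.315 ]
rc [0.5944 0.3359]
jr [ 0.6644 -0.002 ]
jy [0.6651 0.1044]
eb [0.4621 0.0141]
```

Call:
{"name": "step_arm", "arguments": {"series": [0.002, 0.001, 0.05, 0, 0.002, 0.001, 0.1, 0, 0.002, 0.001, 0.14, 0, 0.002, 0.001, 0.17, 0, 0.002, 0.001, 0.186, 0, 0.002, 0.001, 0.186, 0, 0.002, 0.001, 0.186, 0]}}

```text
time: 11.58
tool_pos: [0.5504, 0.1006, 0.0222]
tcp_rot: [-3.114, -0.413, -0.004]
wrist_force: [0.4, -0.2, 0.5]
width: 0.903
grip_force: 0.0
```

Run:
```python
from h import *
go(.549,.1015,.021,.264)
```

```text
t 11.57 pos [0.5504 0.1006 0.0222] yaw 0.264 tilt [ 0.003  0.    -1.   ] w 0.903 F [ 0.4 -0.2  0.5] -> shift [-0.0012 -0.0012  0.0012] turn -0.0
```

Call:
{"name": "step_arm", "arguments": {"series": [0, 0, 0, 0, 0, 0, 0, 0, 0, 0, 0, 0, 0, 0, 0, 0, 0, 0, 0, 0, 0, 0, 0, 0], "gripper": 0.3, "newtons": 30}}

```text
time: 12.32
tool_pos: [0.5503, 0.1005, 0.0223]
tcp_rot: [-3.114, -0.413, -0.004]
wrist_force: [-1.0, 0.2, 5.8]
width: 0.56
grip_force: 30.9
```

Call:
{"name": "step_arm", "arguments": {"series": [0, 0, -0.02, 0, 0, 0, -0.06, 0, 0, 0, -0.11, 0, 0, 0, -0.15, 0, 0, 0, -0.15, 0, 0, 0, -0.15, 0]}}

```text
time: 13.08
tool_pos: [0.5482, 0.1002, 0.1699]
tcp_rot: [3.114, 0.413, -0.002]
wrist_force: [-1.6, -0.6, -0.4]
width: 0.558
grip_force: 31.3
```

Run:
```python
from h import *
go(.5174,.3155,.175,.264)
```

```text
t 13.07 pos [0.5482 0.1002 0.1699] yaw 0.264 tilt [-0.001 -0.    -1.   ] w 0.558 F [-1.6 -0.6 -0.4] -> shift [ 0.0263 -0.2158 -0.0051] turn -0.0
```

Call:
{"name": "step_arm", "arguments": {"series": [0.008, -0.055, 0, 0, 0.014, -0.11, 0, 0, 0.02, -0.16, 0, 0, 0.026, -0.2, 0, 0, 0.026, -0.216, 0, 0, 0.026, -0.216, 0, 0, 0.026, -0.216, 0, 0]}}

```text
time: 13.95
tool_pos: [0.5176, 0.3142, 0.1698]
tcp_rot: [3.113, 0.412, -0.002]
wrist_force: [0.2, -1.8, -1.3]
width: 0.563
grip_force: 31.5
```

Run:
```python
from h import *
go(.5174,.3155,.031,.264)
```

```text
t 13.95 pos [0.5176 0.3142 0.1698] yaw 0.263 tilt [-0.002  0.001 -1.   ] w 0.563 F [ 0.2 -1.8 -1.3] -> shift [ 0.0004 -0.0014  0.1388] turn -0.001
```

Call:
{"name": "step_arm", "arguments": {"series": [0, -0.001, 0.04, 0, 0, -0.001, 0.08, 0, 0, -0.001, 0.11, 0, 0, -0.001, 0.128, 0, 0, -0.001, 0.136, 0, 0, -0.001, 0.138, 0, 0, -0.001, 0.138, 0, 0, -0.001, 0.138, 0]}}

```text
time: 14.95
tool_pos: [0.5184, 0.3171, 0.034]
tcp_rot: [-3.113, -0.413, -0.003]
wrist_force: [1.1, -1.1, -0.9]
width: 0.562
grip_force: 31.5
```

Run:
```python
from h import *
go(.5174,.3155,.0262,.264)
```

```text
t 14.95 pos [0.5184 0.3171 0.034 ] yaw 0.264 tilt [ 0.002 -0.001 -1.   ] w 0.562 F [ 1.1 -1.1 -0.9] -> shift [-0.0014  0.0013  0.0078] turn -0.0
```

Call:
{"name": "step_arm", "arguments": {"series": [-0.001, 0.001, 0.004, 0, -0.001, 0.001, 0.006, 0, -0.001, 0.001, 0.007, 0, -0.001, 0.001, 0.0075, 0, -0.001, 0.001, 0.0075, 0]}}

```text
time: 15.58
tool_pos: [0.5167, 0.3153, 0.0264]
tcp_rot: [3.114, 0.413, -0.001]
wrist_force: [-2.6, -2.4, 8.5]
width: 0.56
grip_force: 32.1
```

Run:
```python
from h import *
go(.5174,.3155,.0262,.264)
```

```text
t 15.57 pos [0.5167 0.3153 0.0264] yaw 0.264 tilt [-0.001  0.    -1.   ] w 0.56 F [-2.6 -2.4  8.5] -> shift [0.0007 0.     0.0002] turn -0.0
```

Call:
{"name": "step_arm", "arguments": {"series": [0, 0, 0, 0, 0, 0, 0, 0, 0, 0, 0, 0, 0, 0, -0.02, 0, 0, 0, -0.06, 0, 0, 0, -0.11, 0, 0, 0, -0.16, 0, 0, 0, -0.17, 0], "gripper": 0.85}}

```text
time: 16.58
tool_pos: [0.5198, 0.3171, 0.2023]
tcp_rot: [-3.11, -0.413, -0.015]
wrist_force: [0.6, -0.1, 0.6]
width: 0.852
grip_force: 0.0
```

Run:
```python
from h import *
go(.664,-.0025,.20,.264)
```

```text
t 16.57 pos [0.5198 0.3171 0.2023] yaw 0.264 tilt [ 0.01  -0.003 -1.   ] w 0.852 F [ 0.6 -0.1  0.6] -> shift [0.0558 0.3461 0.002 ] turn -0.0
```

Call:
{"name": "step_arm", "arguments": {"series": [0.01, 0.055, 0, 0, 0.02, 0.11, 0, 0, 0.028, 0.165, 0, 0, 0.036, 0.22, 0, 0, 0.044, 0.275, 0, 0, 0.055, 0.32, 0, 0, 0.055, 0.346, 0, 0, 0.055, 0.346, 0, 0], "gripper": 0.95}}

```text
time: 17.58
tool_pos: [0.6602, -0.0064, 0.195]
tcp_rot: [3.115, 0.408, -0.001]
wrist_force: [-0.7, 0.6, -1.0]
width: 0.951
grip_force: 0.0
```

Run:
```python
from h import *
go(.664,-.0025,.022,.264)
```

```text
t 17.57 pos [ 0.6602 -0.0064  0.195 ] yaw 0.261 tilt [-0.001 -0.    -1.   ] w 0.951 F [-0.7  0.6 -1. ] -> shift [ 0.0048 -0.0027  0.173 ] turn -0.003
```

Call:
{"name": "step_arm", "arguments": {"series": [0.003, -0.003, 0.04, 0, 0.003, -0.003, 0.09, 0, 0.003, -0.003, 0.13, 0, 0.003, -0.003, 0.16, 0, 0.003, -0.003, 0.172, 0, 0.003, -0.003, 0.172, 0, 0.003, -0.003, 0.172, 0]}}

```text
time: 18.45
tool_pos: [0.6637, -0.0003, 0.0252]
tcp_rot: [3.114, 0.414, 0.005]
wrist_force: [-1.4, -0.9, -0.3]
width: 0.951
grip_force: 0.0
```

Run:
```python
from h import *
go(.664,-.0025,.022,.264)
```

```text
t 18.45 pos [ 6.637e-01 -3.000e-04  2.520e-02] yaw 0.264 tilt [ 0.003  0.001 -1.   ] w 0.951 F [-1.4 -0.9 -0.3] -> shift [-0.0003  0.0022  0.0032] turn 0.0
```

Call:
{"name": "step_arm", "arguments": {"series": [0, 0.002, 0.002, 0, 0, 0.002, 0.002, 0, 0, 0.002, 0.002, 0, 0, 0.002, 0.002, 0, 0, 0.002, 0.002, 0, 0, 0.002, 0.002, 0], "gripper": 0.35, "newtons": 45}}

```text
time: 19.2
tool_pos: [0.6641, -0.0029, 0.0228]
tcp_rot: [3.114, 0.413, 0.004]
wrist_force: [0.5, -0.9, 6.1]
width: 0.596
grip_force: 47.5
```

Call:
{"name": "step_arm", "arguments": {"series": [0, 0, -0.02, 0, 0, 0, -0.06, 0, 0, 0, -0.11, 0, 0, 0, -0.16, 0, 0, 0, -0.16, 0, 0, 0, -0.16, 0]}}

```text
time: 19.95
tool_pos: [0.662, -0.0024, 0.1811]
tcp_rot: [-3.114, -0.413, 0.001]
wrist_force: [-0.7, -0.5, -3.0]
width: 0.596
grip_force: 47.4
```

Run:
```python
from h import *
go(.5948,.3362,.185,.264)
```

```text
t 19.95 pos [ 0.662  -0.0024  0.1811] yaw 0.264 tilt [-0.001 -0.    -1.   ] w 0.596 F [-0.7 -0.5 -3. ] -> shift [ 0.0234 -0.3444 -0.0038] turn -0.0
```

Call:
{"name": "step_arm", "arguments": {"series": [0.004, -0.055, 0, 0, 0.008, -0.11, 0, 0, 0.012, -0.165, 0, 0, 0.016, -0.22, 0, 0, 0.02, -0.275, 0, 0, 0.023, -0.32, 0, 0, 0.023, -0.344, 0, 0, 0.023, -0.344, 0, 0]}}

```text
time: 20.95
tool_pos: [0.5937, 0.3363, 0.1791]
tcp_rot: [3.112, 0.417, -0.005]
wrist_force: [0.3, -0.6, -3.2]
width: 0.599
grip_force: 47.8
```

Call:
{"name": "step_arm", "arguments": {"series": [0, 0, 0, 0]}}

```text
time: 21.08
tool_pos: [0.5951, 0.3341, 0.1801]
tcp_rot: [3.113, 0.412, -0.003]
wrist_force: [-0.4, -0.5, -2.0]
width: 0.598
grip_force: 47.8
```

Run:
```python
from h import *
go(.5948,.3362,.031,.264)
```

```text
t 21.07 pos [0.5951 0.3341 0.1801] yaw 0.263 tilt [-0.002  0.001 -1.   ] w 0.598 F [-0.4 -0.5 -2. ] -> shift [ 0.0005 -0.0023  0.1491] turn -0.001
```

Call:
{"name": "step_arm", "arguments": {"series": [0, -0.001, 0.04, 0, 0, -0.001, 0.08, 0, 0, -0.001, 0.115, 0, 0, -0.001, 0.138, 0, 0, -0.001, 0.148, 0, 0, -0.001, 0.148, 0, 0, -0.001, 0.148, 0, 0, -0.001, 0.148, 0]}}

```text
time: 22.08
tool_pos: [0.5962, 0.3372, 0.0351]
tcp_rot: [-3.113, -0.413, -0.004]
wrist_force: [0.4, -0.2, -2.3]
width: 0.597
grip_force: 47.8
```

Run:
```python
from h import *
go(.5948,.3362,.0267,.264)
```

```text
t 22.07 pos [0.5962 0.3372 0.0351] yaw 0.264 tilt [ 0.003 -0.001 -1.   ] w 0.597 F [ 0.4 -0.2 -2.3] -> shift [-0.0017  0.0006  0.0084] turn -0.0
```

Call:
{"name": "step_arm", "arguments": {"series": [-0.001, 0.001, 0.004, 0, -0.001, 0.001, 0.006, 0, -0.001, 0.001, 0.007, 0, -0.001, 0.001, 0.008, 0, -0.001, 0.001, 0.008, 0]}}

```text
time: 22.7
tool_pos: [0.5941, 0.3352, 0.0268]
tcp_rot: [3.114, 0.413, -0.001]
wrist_force: [-4.6, -2.7, 7.7]
width: 0.6
grip_force: 48.6
```

Run:
```python
from h import *
go(.5948,.3362,.0267,.264)
```

```text
t 22.7 pos [0.5941 0.3352 0.0268] yaw 0.264 tilt [-0.001  0.    -1.   ] w 0.6 F [-4.6 -2.7  7.7] -> shift [ 0.0009 -0.0008  0.0001] turn -0.0
```

Contact. Release (opening 0.88), rise and head for the honey jar.

Call:
{"name": "step_arm", "arguments": {"series": [0, 0, 0, 0, 0, 0, 0, 0, 0, 0, 0, 0, 0, 0, -0.02, 0, 0, 0, -0.06, 0, 0, 0, -0.11, 0, 0, 0, -0.16, 0, 0, 0, -0.17, 0], "gripper": 0.88}}

```text
time: 23.7
tool_pos: [0.5974, 0.3369, 0.203]
tcp_rot: [-3.111, -0.413, -0.016]
wrist_force: [0.6, -1.3, -0.2]
width: 0.878
grip_force: 0.0
```

Run:
```python
from h import *
go(.6645,.1045,.20,.264)
```

```text
t 23.7 pos [0.5974 0.3369 0.203 ] yaw 0.264 tilt [ 0.011 -0.002 -1.   ] w 0.878 F [ 0.6 -1.3 -0.2] -> shift [0.0041 0.2418 0.0024] turn -0.0
```

Call:
{"name": "step_arm", "arguments": {"series": [0.004, 0.055, 0, 0, 0.005, 0.11, 0, 0, 0.006, 0.165, 0, 0, 0.006, 0.21, 0, 0, 0.006, 0.241, 0, 0, 0.006, 0.241, 0, 0, 0.006, 0.241, 0, 0, 0.006, 0.241, 0, 0], "gripper": 0.95}}

```text
time: 24.7
tool_pos: [0.6626, 0.1054, 0.1952]
tcp_rot: [-3.114, -0.415, 0.001]
wrist_force: [-0.3, 0.4, -0.8]
width: 0.952
grip_force: 0.0
```

Run:
```python
from h import *
go(.6645,.1045,.022,.264)
p=shot('wrist'); save(p,'w4.png',1.2)
```

```text
t 24.7 pos [0.6626 0.1054 0.1952] yaw 0.265 tilt [-0. -0. -1.] w 0.952 F [-0.3  0.4 -0.8] -> shift [0.0017 0.0015 0.1732] turn 0.001
```

View pics/w4.png

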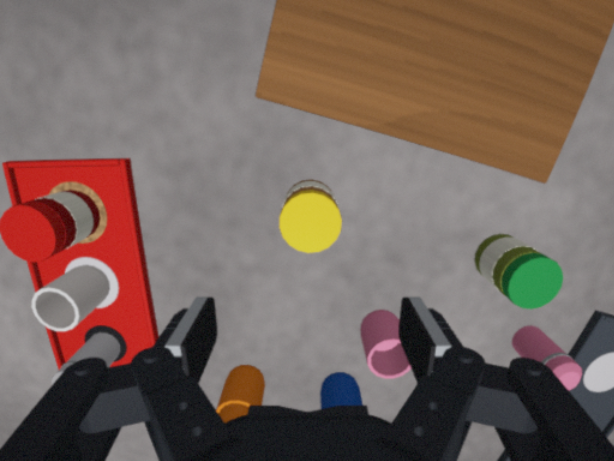

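All three stand on their spots: red jar on cork at (75,212), cup on white at (90,285), salt on black at (105,345). The yellow lid is straight ahead at (310,220).

Call:
{"name": "step_arm", "arguments": {"series": [0.002, 0.001, 0.04, 0, 0.002, 0.001, 0.09, 0, 0.002, 0.001, 0.13, 0, 0.002, 0.001, 0.16, 0, 0.002, 0.001, 0.173, 0, 0.002, 0.001, 0.173, 0, 0.002, 0.001, 0.174, 0, 0.002, 0.001, 0.174, 0]}}

```text
time: 25.75
tool_pos: [0.6666, 0.104, 0.0231]
tcp_rot: [3.114, 0.413, 0.005]
wrist_force: [0.2, -0.3, 0.5]
width: 0.952
grip_force: 0.0
```

Run:
```python
from h import *
go(.6645,.1045,.0225,.264)
```

```text
t 25.75 pos [0.6666 0.104  0.0231] yaw 0.264 tilt [ 0.003  0.    -1.   ] w 0.952 F [ 0.2 -0.3  0.5] -> shift [-0.0019 -0.001   0.0006] turn -0.0
```

Call:
{"name": "step_arm", "arguments": {"series": [-0.002, 0, 0, 0, -0.002, 0, 0, 0, -0.002, 0, 0, 0, -0.002, 0, 0, 0, -0.002, 0, 0, 0, -0.002, 0, 0, 0], "gripper": 0.35}}

```text
time: 26.5
tool_pos: [0.6638, 0.1033, 0.0222]
tcp_rot: [3.114, 0.413, 0.002]
wrist_force: [-1.3, -0.3, 5.7]
width: 0.6
grip_force: 47.3
```

Call:
{"name": "step_arm", "arguments": {"series": [0, 0, -0.02, 0, 0, 0, -0.06, 0, 0, 0, -0.11, 0, 0, 0, -0.16, 0, 0, 0, -0.16, 0, 0, 0, -0.16, 0]}}

```text
time: 27.25
tool_pos: [0.6627, 0.1032, 0.1812]
tcp_rot: [-3.114, -0.413, 0.001]
wrist_force: [-0.4, 0.3, -2.3]
width: 0.601
grip_force: 47.2
```

Run:
```python
from h import *
go(.4362,-.3158,.185)
```

```text
t 27.25 pos [0.6627 0.1032 0.1812] yaw 0.264 tilt [-0. -0. -1.] w 0.601 F [-0.4  0.3 -2.3] -> shift [-0.3279  0.3454 -0.0036] turn 0
```

Call:
{"name": "step_arm", "arguments": {"series": [-0.04, 0.042, 0, 0, -0.08, 0.084, 0, 0, -0.12, 0.126, 0, 0, -0.16, 0.168, 0, 0, -0.2, 0.21, 0, 0, -0.24, 0.252, 0, 0, -0.28, 0.294, 0, 0, -0.31, 0.326, 0, 0]}}

```text
time: 28.25
tool_pos: [0.446, -0.293, 0.1786]
tcp_rot: [-3.111, -0.411, 0.006]
wrist_force: [0.1, 0.0, -0.9]
width: 0.599
grip_force: 47.4
```

Run:
```python
from h import *
go(.4362,-.3158,.185)
```

```text
t 28.25 pos [ 0.446  -0.293   0.1786] yaw 0.263 tilt [-0.003 -0.004 -1.   ] w 0.599 F [ 0.1  0.  -0.9] -> shift [-0.0154  0.0194 -0.0064] turn 0
```

Call:
{"name": "step_arm", "arguments": {"series": [-0.016, 0.02, 0.02, 0, -0.016, 0.02, 0.06, 0, -0.016, 0.02, 0.1, 0, -0.016, 0.02, 0.12, 0, -0.016, 0.02, 0.12, 0, -0.016, 0.02, 0.12, 0]}}

```text
time: 29.0
tool_pos: [0.4385, -0.3156, 0.0609]
tcp_rot: [-3.113, -0.413, 0.001]
wrist_force: [-0.6, 0.2, -0.4]
width: 0.601
grip_force: 47.4
```

Run:
```python
from h import *
go(.4365,-.3158,.0265)
```

```text
t 29.0 pos [ 0.4385 -0.3156  0.0609] yaw 0.264 tilt [-0.001 -0.001 -1.   ] w 0.601 F [-0.6  0.2 -0.4] -> shift [-0.0019 -0.0002  0.0344] turn 0
```

Call:
{"name": "step_arm", "arguments": {"series": [-0.002, 0, 0.015, 0, -0.002, 0, 0.024, 0, -0.002, 0, 0.028, 0, -0.002, 0, 0.031, 0, -0.002, 0, 0.0325, 0, -0.002, 0, 0.0335, 0, -0.002, 0, 0.0335, 0]}}

```text
time: 29.88
tool_pos: [0.4369, -0.3164, 0.0279]
tcp_rot: [3.114, 0.413, 0.0]
wrist_force: [-0.2, -0.4, -1.5]
width: 0.598
grip_force: 47.4
```

Run:
```python
from h import *
go(.4365,-.3158,.0265)
```

```text
t 29.88 pos [ 0.4369 -0.3164  0.0279] yaw 0.264 tilt [ 0.  0. -1.] w 0.598 F [-0.2 -0.4 -1.5] -> shift [-0.0003 -0.0007  0.0014] turn 0
```

Call:
{"name": "step_arm", "arguments": {"series": [0, 0, 0.001, 0, 0, 0, 0.0017, 0, 0, 0, 0.0017, 0]}}

```text
time: 30.25
tool_pos: [0.4369, -0.3164, 0.0262]
tcp_rot: [3.114, 0.413, 0.0]
wrist_force: [-0.2, 0.3, -1.6]
width: 0.602
grip_force: 47.6
```

Run:
```python
from h import *
go(.4365,-.3158,.0265)
```

```text
t 30.25 pos [ 0.4369 -0.3164  0.0262] yaw 0.264 tilt [ 0.  0. -1.] w 0.602 F [-0.2  0.3 -1.6] -> shift [-0.0002 -0.0006 -0.0003] turn 0
```

Call:
{"name": "step_arm", "arguments": {"series": [0, 0, 0.0005, 0, 0, 0, 0.001, 0, 0, 0, 0.001, 0]}}

```text
time: 30.62
tool_pos: [0.4369, -0.3164, 0.0262]
tcp_rot: [-3.114, -0.413, 0.0]
wrist_force: [-2.8, 2.2, 8.1]
width: 0.597
grip_force: 48.1
```

Contact. Release, rise, go to the blue cup.

Call:
{"name": "step_arm", "arguments": {"series": [0, 0, 0, 0, 0, 0, 0, 0, 0, 0, 0, 0, 0, 0, -0.02, 0, 0, 0, -0.06, 0, 0, 0, -0.11, 0, 0, 0, -0.16, 0, 0, 0, -0.18, 0], "gripper": 0.88}}

```text
time: 31.62
tool_pos: [0.4384, -0.3176, 0.2091]
tcp_rot: [3.11, 0.413, 0.007]
wrist_force: [0.0, -0.0, -0.8]
width: 0.875
grip_force: 0.0
```

Run:
```python
from h import *
go(.445,.010,.21,.264)
```

```text
t 31.62 pos [ 0.4384 -0.3176  0.2091] yaw 0.264 tilt [ 0.004  0.005 -1.   ] w 0.875 F [ 0.  -0.  -0.8] -> shift [ 0.0918 -0.3145 -0.0021] turn -0.0
```

Call:
{"name": "step_arm", "arguments": {"series": [0.015, -0.05, 0, 0, 0.03, -0.1, 0, 0, 0.046, -0.158, 0, 0, 0.061, -0.21, 0, 0, 0.076, -0.262, 0, 0, 0.091, -0.3, 0, 0, 0.091, -0.314, 0, 0, 0.091, -0.314, 0, 0]}}

```text
time: 32.62
tool_pos: [0.4424, 0.0107, 0.2049]
tcp_rot: [3.113, 0.416, -0.001]
wrist_force: [0.0, 0.2, -0.2]
width: 0.882
grip_force: 0.0
```

Run:
```python
from h import *
go(.457,.010,.021,.264)
p=shot('wrist'); save(p,'w5.png',1.2)
for k in ['egg_blue_mid']:
    print(k,[(round(d['score'],2),np.round(d['point']).tolist(),ray(p,d['point'],Z[k])[:2].round(4).tolist()) for d in viewer.spot_point(p,k)[:3]])
```

```text
t 32.62 pos [0.4424 0.0107 0.2049] yaw 0.266 tilt [-0.001  0.    -1.   ] w 0.882 F [ 0.   0.2 -0.2] -> shift [0.014  0.0045 0.1838] turn 0.002
egg_blue_mid [(0.97, [303.0, 87.0], [0.5479, -0.0112])]
```

View pics/w5.png

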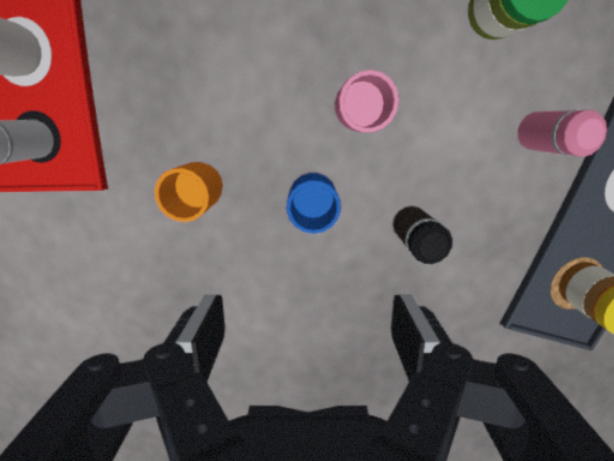

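The blue cup rim is at (313,204), the pink look-alike at (367,101), pepper at (430,240). The honey jar is on the cork spot.

Run:
```python
from h import *
p=shot('wrist')
e=ray(p,np.array((313.5,204))/1.2,.06); f=ray(p,np.array((314,197))/1.2,.03); print(e,f)
go(e[0],e[1],.0215,.264)
```

```text
[0.45645306 0.00869078 0.06      ] [0.45655035 0.00768002 0.03      ]
t 32.77 pos [0.4428 0.0094 0.205 ] yaw 0.263 tilt [-0.     0.001 -1.   ] w 0.883 F [ 0.3 -0.2 -0.1] -> shift [0.0131 0.0042 0.1835] turn -0.001
```

Call:
{"name": "step_arm", "arguments": {"series": [0.013, 0.003, 0.04, 0, 0.013, 0.003, 0.09, 0, 0.013, 0.003, 0.13, 0, 0.013, 0.003, 0.165, 0, 0.013, 0.003, 0.181, 0, 0.013, 0.003, 0.183, 0, 0.013, 0.003, 0.183, 0, 0.013, 0.003, 0.183, 0]}}

```text
time: 33.78
tool_pos: [0.4577, 0.0109, 0.0236]
tcp_rot: [3.114, 0.413, 0.005]
wrist_force: [-0.3, -0.1, 0.8]
width: 0.884
grip_force: 0.0
```

Run:
```python
from h import *
go(.4565,.0085,.022,.264)
```

```text
t 33.77 pos [0.4577 0.0109 0.0236] yaw 0.264 tilt [ 0.003  0.001 -1.   ] w 0.884 F [-0.3 -0.1  0.8] -> shift [-0.0018  0.002   0.0016] turn -0.0
```

Call:
{"name": "step_arm", "arguments": {"series": [-0.001, 0.002, 0, 0, -0.001, 0.002, 0, 0, -0.001, 0.002, 0, 0, -0.001, 0.002, 0, 0, -0.001, 0.002, 0, 0, -0.001, 0.002, 0, 0], "gripper": 0.3, "newtons": 30}}

```text
time: 34.52
tool_pos: [0.4563, 0.0087, 0.0231]
tcp_rot: [3.114, 0.413, 0.002]
wrist_force: [-1.1, -1.0, 5.5]
width: 0.558
grip_force: 30.7
```

Call:
{"name": "step_arm", "arguments": {"series": [0, 0, -0.02, 0, 0, 0, -0.06, 0, 0, 0, -0.11, 0, 0, 0, -0.16, 0, 0, 0, -0.16, 0, 0, 0, -0.16, 0]}}

```text
time: 35.28
tool_pos: [0.4552, 0.0089, 0.1816]
tcp_rot: [-3.114, -0.413, 0.001]
wrist_force: [-0.3, 0.6, -2.1]
width: 0.56
grip_force: 31.3
```

Run:
```python
from h import *
go(.5567,-.3188,.185)
```

```text
t 35.27 pos [0.4552 0.0089 0.1816] yaw 0.264 tilt [-0. -0. -1.] w 0.56 F [-0.3  0.6 -2.1] -> shift [ 0.0125  0.3428 -0.0035] turn 0
```

Call:
{"name": "step_arm", "arguments": {"series": [0.002, 0.05, 0, 0, 0.004, 0.105, 0, 0, 0.006, 0.16, 0, 0, 0.008, 0.215, 0, 0, 0.01, 0.27, 0, 0, 0.012, 0.32, 0, 0, 0.012, 0.343, 0, 0, 0.012, 0.343, 0, 0]}}

```text
time: 36.28
tool_pos: [0.5557, -0.3195, 0.1796]
tcp_rot: [-3.112, -0.41, 0.005]
wrist_force: [-0.9, 0.7, -1.1]
width: 0.559
grip_force: 31.4
```

Call:
{"name": "step_arm", "arguments": {"series": [0, 0, 0.03, 0, 0, 0, 0.08, 0, 0, 0, 0.115, 0, 0, 0, 0.125, 0, 0, 0, 0.125, 0, 0, 0, 0.125, 0]}}

```text
time: 37.02
tool_pos: [0.5581, -0.3196, 0.0593]
tcp_rot: [3.112, 0.414, 0.004]
wrist_force: [-0.1, -0.3, -0.5]
width: 0.562
grip_force: 31.4
```

Run:
```python
from h import *
go(.5567,-.3188,.027)
```

```text
t 37.02 pos [ 0.5581 -0.3196  0.0593] yaw 0.264 tilt [ 0.002  0.002 -1.   ] w 0.562 F [-0.1 -0.3 -0.5] -> shift [-0.0013 -0.0012  0.0322] turn 0
```

Call:
{"name": "step_arm", "arguments": {"series": [-0.001, -0.001, 0.014, 0, -0.001, -0.001, 0.022, 0, -0.001, -0.001, 0.027, 0, -0.001, -0.001, 0.03, 0, -0.001, -0.001, 0.031, 0, -0.001, -0.001, 0.0315, 0, -0.001, -0.001, 0.0315, 0]}}

```text
time: 37.9
tool_pos: [0.5551, -0.3183, 0.0272]
tcp_rot: [-3.114, -0.413, 0.002]
wrist_force: [-5.1, 2.6, 9.6]
width: 0.563
grip_force: 32.2
```

Call:
{"name": "step_arm", "arguments": {"series": [0, 0, 0, 0, 0, 0, 0, 0, 0, 0, 0, 0, 0, 0, -0.02, 0, 0, 0, -0.06, 0, 0, 0, -0.11, 0, 0, 0, -0.16, 0, 0, 0, -0.2, 0], "gripper": 0.85}}

```text
time: 38.9
tool_pos: [0.5562, -0.3189, 0.23]
tcp_rot: [3.112, 0.413, 0.005]
wrist_force: [0.2, 0.5, -0.8]
width: 0.845
grip_force: 0.0
```

Call:
{"name": "step_arm", "arguments": {"series": [-0.05, 0, 0, 0, -0.1, 0, 0, 0, -0.1, 0, 0, 0, -0.1, 0, 0, 0]}}

```text
time: 39.4
tool_pos: [0.4595, -0.3448, 0.2269]
tcp_rot: [3.113, 0.412, 0.003]
wrist_force: [0.2, -0.4, -0.2]
width: 0.851
grip_force: 0.0
```

Run:
```python
from h import *
a=shot('wrist');b=shot('top');c=shot('scene')
save(b,'t2.png'); save(c,'s2.png'); save(a,'w6.png',1.2)
for p,n in[(b,'top'),(c,'scene'),(a,'wrist')]:
  for k in ['salt_mid','egg_white_mid','jar_red_mid','jar_yellow_mid','egg_blue_mid']:
    print(n,k,[(round(d['score'],2),ray(p,d['point'],Z[k]+.004)[:2].round(4).tolist()) for d in viewer.spot_point(p,k)[:3]])
```

```text
top salt_mid [(0.91, [0.4312, 0.2939]), (0.75, [0.5771, -0.1877]), (0.41, [0.4491, -0.1062])]
top egg_white_mid [(0.96, [0.5202, 0.3131]), (0.6, [0.4465, -0.1055])]
top jar_red_mid [(0.71, [0.5962, 0.333])]
top jar_yellow_mid [(0.62, [0.4349, -0.3147])]
top egg_blue_mid [(0.69, [0.5543, -0.3267]), (0.69, [0.5483, -0.007])]
scene salt_mid [(0.68, [0.4412, 0.2804]), (0.64, [0.5818, -0.1922])]
scene egg_white_mid [(0.53, [0.5082, 0.3048])]
scene jar_red_mid [(0.95, [0.6024, 0.3468])]
scene jar_yellow_mid [(0.74, [0.4347, -0.3137])]
scene egg_blue_mid [(0.81, [0.5517, -0.3276]), (0.69, [0.5558, -0.0098])]
wrist salt_mid [(0.65, [0.5729, -0.1875])]
wrist egg_white_mid []
wrist jar_red_mid []
wrist jar_yellow_mid [(0.82, [0.4407, -0.3147])]
wrist egg_blue_mid [(0.61, [0.5551, -0.3166])]
```

View pics/t2.png

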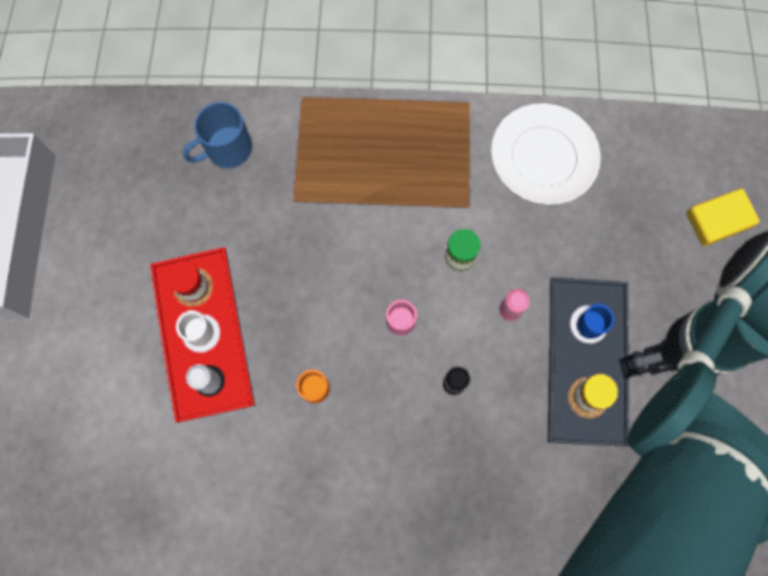

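View pics/w6.png

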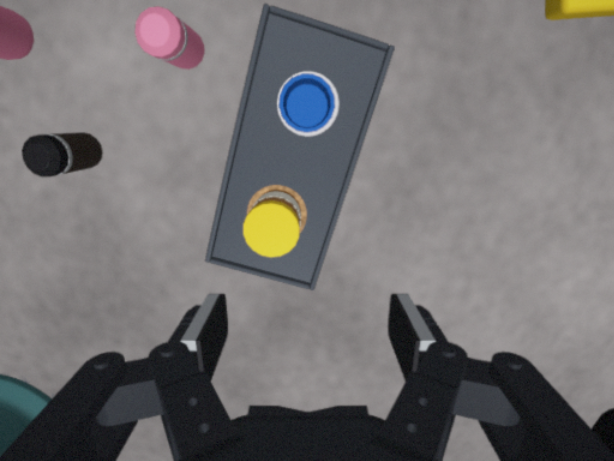

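View pics/s2.png

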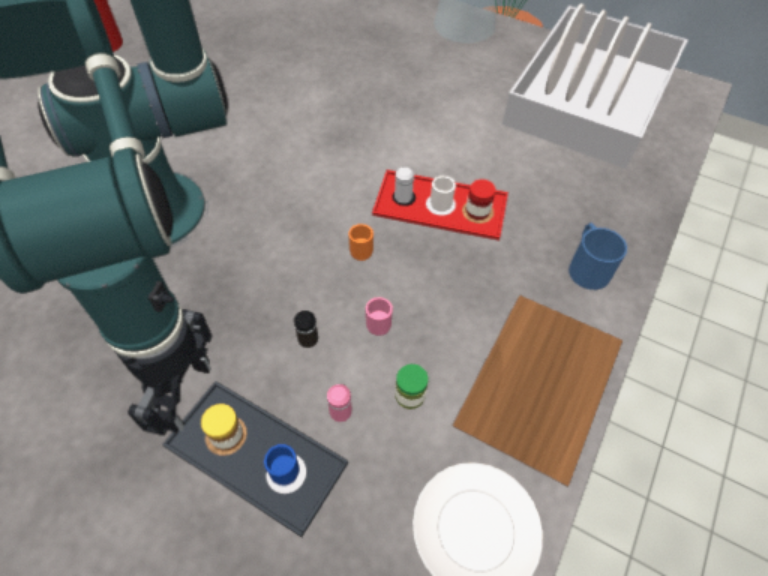

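The pictures show all five items upright on their spots: in the wrist view the blue cup is concentric at (308,103) and honey is on cork at (275,215), and the scene view shows the red tray full. The things not wanted look undisturbed.

```bash
python3 -c "
from h import *
print(job.finish_job())"
```

```text
the job is handed in; nothing more can be done
None
```

Both trays are laid as asked, in the order given: all five items stand upright on their spots, the green jar, orange egg cup and pepper shaker were left in place, and I handed the job in after about 40 s of the 128 s allowed.

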